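# Hang the cleaned crank arm on the parts rack

### The arm

A 7-joint arm with a two-finger parallel gripper is mounted at the origin on the work surface. World frame = base frame: x ahead of the robot, y to its left, z up, the work surface at z = 0. Lengths are in mm, angles in degrees, forces in N, time in s.
With the tool pointing down it reaches from about 400 to 925 mm from the base axis. Payload 5.6 kg.
Tool frame: the origin (TCP) lies midway between the tips of the shut fingers; the grasp point (between the pads) lies 19 mm behind it (ctrl.hold_point_z is the distance from the TCP to the grasp point, in mm); x points along the fingers, z is the direction in which the jaws open and shut, and the axes are right-handed (so a half turn about x gives the same grasp; the last joint's range is limited). The gripper opens to 85 mm and grips with 20 to 120 N. Pads are 22 mm wide; open, the fingers measure 114 mm over their backs; the gripper's body (76 mm by 85 mm) begins 54 mm behind the grasp point. The pads swing forward as they close: fully open they stand 13 mm farther back than shut.
Start: joints at [-74.656, 26.786, -0.665, 91.828, 0.344, 61.387, -3.226], TCP at [198.824, 618.852, 231.29] pointing down, gripper open.
Joint ranges: [-144.91, 144.91], [-17.63, 115.5], [-89.93, 88.59], [15.96, 139.68], [-74.01, 254.01], [8.47, 105.57], [-167.45, 167.45]. Speed limits (degrees/s): [147.25, 147.25, 180, 180, 180, 180, 180].

### API

Orientations are given as [roll, pitch, yaw] about the fixed x, y, z axes, in that order (R = Rz(yaw) Ry(pitch) Rx(roll)).
In Python, from rig import ctrl gives the robot as it stands.
- The arm moves only by the shell command python3 -m pendant 'ROWS' [OPENING]. ROWS is JSON, a list that holds one entry, the list of rows, each a list of 6 numbers: the shift along the tool's x, y, z in cm, then the turn, a rotation vector about the tool's x, y, z in degrees. In form: [[[dx, dy, dz, rx, ry, rz], ...]]. A call has 1 to 5 rows; each row shifts and turns the commanded pose from where the row before left it, along the tool's axes as they then stand; what a row does not reach is not made up. A row lasts 1/10 s, in which the tool goes at most 50 mm and 8.59 degrees, less where a joint would pass 70% of its speed; a pose out of reach is approached as far as the arm can. A call is refused whole if a number of a shift passes 5 or a number of a turn 8.59, either way. A call with a gripper value outside its range is refused whole. OPENING is the finger opening in cm, from 0 to 8.54, set as the call begins (- or left out, the last holds). The fingers move at their own pace and stop on an object; the grip force is fixed at half the most. Time passes only in rows, so rows that do not move let the fingers close. It gives the time, the measured TCP pose, the force and the opening at its end, in the units of the state.
- ctrl.get_obs(): the state, without advancing time (a new reading comes with each control period).
- ctrl.capture(name): name is "scene" or "top"; returns the picture (480x640x3 uint8, blue, green, red); there is no depth.
- ctrl.calibration(name): a dict with "camera_matrix" (3x3 intrinsics, pixels), "T" (4x4, takes a point from camera to world coordinates). Camera axes: x right, y up, looking along -z (the intrinsics and any distortion apply to the point x, -y, -z); pixel columns grow to the right and rows downward; lengths in mm; the calibration is good to about 2 mm. A picture is of the moment at which its call begins. calibration takes no time and is no camera call.
- ctrl.hand_in(): hands the job in, once; it reports no verdict.
Trained networks look in the newest picture that a camera, given by its name, has taken for a name from the list of things; names that differ only in an ending like _2 or _b are one class to them, and where a whole thing is asked for, a point or a joint stands for the part that bears it (a point fixed in the world has none). Each returns a list of dicts, best first, with "confidence" (0 to 1); they miss things now and then, are a little off and sometimes report something else, mostly with a low value. They report only what shows in the picture. A call takes as long as a camera call.
- ctrl.regions_of(camera, name): "mask" (480x640 bool, what is visible of it) and "point" ([column, row] in pixels, amid what is visible of it).
The state is a dict: "time": time; "qpos": joint angles; "qd": joint speeds; "tau": joint torques, N m; "eef_pos": TCP position; "eef_rot": TCP orientation; "wrist_force": force on the tool from outside, world axes, zero at the start; "torque": the same for the moment, N m; "width": finger opening in mm.
Only numpy, scipy, OpenCV 4.12 (cv2) and the standard library are available. Lean on these libraries where they do the work, as an engineer would, in place of code of your own. Each camera call takes 0.05 s, during which the arm holds its last target. There are 200 camera calls.

### The job

Turn the parts rack (the square head on its top is made for that) until its one bare peg stands over the pointer block on the rack's foot and leave it there. Then take the longer bicycle crank arm, the one with the big round eye, from the bench and hang it by that eye on the bare peg, pushed fully down onto the peg's collar, and let go; leave the other crank arm and everything else on the bench where it is.

Things in the scene. Friction and masses are not known exactly. Their poses are not given: they have to be found in the camera images.
- rack_foot: Fixed round steel foot of the parts rack, 190 mm across, 14 mm thick. Origin at the centre of its underside, on the vertical turning axis; z up. A pointer block (30 mm long, 14 wide, 10 high) stands on its top at the edge on the -x side of this frame, roughly towards the robot.
- tree (a joint): Turning angle of the rack's tree on its foot, rad, anticlockwise from above; the bare peg stands over the pointer at 0 and at +-2 pi. No stop within +-9 rad, so turn either way. It stays where it is left; turning takes about 0.25 N m. The tree is a 28 mm post with four pegs a quarter turn apart, same height, leaning outward 28 degrees from vertical.
- tree_base (a point): Point on the turning axis at the foot's top. Going anticlockwise from the bare peg, the other pegs carry fixed parts: a chainring 104 mm across, a crank arm like the loose one, and a hub 76 mm across. The hung crank arm sweeps out to 200 mm from the axis, 90 to 130 mm above the bench; the rest to 110 mm.
- tree_head (a point): Centre of the square steel head on top of the post, on the turning axis, 300 mm above the bench: 24 mm square, from 273 to 318 mm height. The head's faces look along the four peg directions, so they turn with the tree.
- peg_collar (a point): Root of the bare peg, a straight steel pin 21 mm thick: point on its axis at the upper face of its collar (36 mm across, 6 mm thick), 50 mm out from the turning axis and 180 mm above the bench. From here the peg runs outward and upward to peg_tip, leaning 28 degrees from vertical.
- peg_tip (a point): Centre of the free end of the bare peg, 48 mm from the collar face along the peg, with a 1.5 x 2.5 mm chamfer.
- crank: The loose crank arm to hang: bare aluminium, 150 mm between its two ends' centres, about 187 mm overall, 16 mm thick, lying flat on the bench, 0.17 to 0.34 kg. Origin midway between the ends, on the underside; x points to the big eye (a boss 44 mm across with a through hole of 24 mm), z is normal to the flat. The shank between is a bar 26 mm wide along y, the far end is a 30 mm round with only a dark spot. It may be hung with either face outward.
- crank_eye (a point): Centre of the big eye's hole, at mid-thickness: 75 mm along x and 8 mm along z from the crank's origin.
- old_crank: Bystander: a shorter aluminium crank arm, 130 mm between end centres, 16 mm thick, shank 24 mm wide, with a small 12 mm hole in a 36 mm boss that does not fit the peg. Origin midway on the underside. Lies on the other side of the bench from the crank.
- spray_can: Bystander: can, 60 mm across, 170 high, standing. Origin under its centre.
- grease_jar: Bystander: jar, 70 mm across, 90 high. Origin under its centre.
- wrench: Bystander: open-ended wrench lying flat between the robot and the rack.
- screwdriver: Bystander: screwdriver lying on the bench.
- bearing: Bystander: steel bearing ring, 62 mm across, 14 high, lying flat.
- pedal: Bystander: black bicycle pedal, 90 x 60 x 22 mm, lying flat.

How it is judged (in metres and radians):
On the way, in this order (a step that is already met when the one before it is completed fails the run):
1. the rack is turned so that the bare peg stands over the pointer (within about 11 degrees), still (x of peg_tip in the frame of rack_foot below -0.05 m and y of peg_tip in the frame of rack_foot between -0.014 and 0.014 m and velocity of joint tree between -0.1 and 0.1 rad/s), for 0.3 s.
2. the crank's big eye is over the bare peg, down on its collar (x of peg_collar in the frame of crank between 0.067 and 0.083 m and y of peg_collar in the frame of crank between -0.008 and 0.008 m and z of peg_collar in the frame of crank between -0.01 and 0.026 m and x of peg_tip in the frame of crank between 0.055 and 0.095 m and y of peg_tip in the frame of crank between -0.02 and 0.02 m and not (z of peg_tip in the frame of crank between -0.02 and 0.036 m)), for 0.2 s.
At the end, for the whole second after the job is handed in: The crank hangs at rest by its big eye on the bare peg: collar centre within 8 mm of the eye's axis (each way) and within 10 mm of the crank's face, the flat square to the peg within about 20 degrees, and the bare peg still over the pointer (tip within 20 mm sideways, about 16 degrees) (all of step 2 and x of peg_tip in the frame of rack_foot below -0.05 m and y of peg_tip in the frame of rack_foot between -0.02 and 0.02 m and linear speed of crank below 0.03 m/s and angular speed of crank below 0.3 rad/s); the robot touches nothing.
It fails at once if another thing on the bench is moved by more than 20 mm (distance of any of old_crank, spray_can, grease_jar, wrench, screwdriver, bearing, pedal from where it was at the start of the episode above 0.02 m).
It also fails if it takes over 72 s, if anything falls off the work surface, if the arm or the gripper's body presses on something with over 40 N, if the wrist force passes 120 N, or if a joint passes its speed limit or range.

## Working session

There is one attempt and no reset: what is moved stays moved. The work goes in short steps, Python scripts to look and compute and a shell command to move; the robot and the scene stay as the last step left them, time stands still between calls to the robot, and variables do not carry over. Pictures are saved under pics/ and viewed, about 8 in all and at most 12, crops included, and the job is handed in when it is done.

```bash
ls; mkdir -p pics
python3 - <<'E'
from rig import ctrl
import cv2
print(ctrl.get_obs())
for c in ("scene","top"):
    cv2.imwrite(f"pics/{c}0.png",ctrl.capture(c)); k=ctrl.calibration(c); print(c,k)
    for n in ("rack_foot","tree","tree_head","peg_tip","crank","old_crank","crank_eye","peg_collar"):
        try:
            r=ctrl.regions_of(c,n)
            print(n,[(round(float(d["confidence"]),2),[round(float(v)) for v in d["point"]],int(d["mask"].sum())) for d in r[:3]])
        except Exception as e: print(n,e)
E
```

```text
pics
{'time': 0.0, 'qpos': array([-74.65837589,  26.83467234,  -0.66496495,  91.88133237,
         0.34525454,  61.38697189,  -3.22650894]), 'qd': array([ 0.00536586,  0.09193794, -0.02025196, -0.00538463,  0.0422174 ,
        0.05532737,  0.11147793]), 'tau': array([ 1.46236312e-04, -5.32388842e+01,  2.17300368e-02, -2.51302528e+01,
        1.14964001e-02,  7.85181066e-03,  5.07640650e-06]), 'eef_pos': array([198.65852975, 618.3085314 , 230.35040422]), 'eef_rot': array([-175.28390747,   89.89897429, -103.09280571]), 'wrist_force': array([-0.21070902, -0.2642034 ,  0.05812833]), 'torque': array([-0.00998487,  0.02448298,  0.0138342 ]), 'width': 85.45066515858298}
scene {'camera_matrix': array([[506.82089708,   0.        , 317.02911403],
       [  0.        , 506.82089708, 228.75485818],
       [  0.        ,   0.        ,   1.        ]]), 'T': array([[-4.62682604e-01, -6.43174008e-01,  6.10124580e-01,
         1.35851439e+03],
       [ 8.86515975e-01, -3.38602502e-01,  3.15337553e-01,
         4.10746527e+02],
       [ 3.77279121e-03,  6.86786387e-01,  7.26849520e-01,
         1.1329
[... 560 characters left out ...]
 [  0.        ,   0.        ,   1.        ]]), 'T': array([[ 3.98307755e-03,  9.95805333e-01, -9.14104637e-02,
         4.47515882e+02],
       [-9.99992027e-01,  3.94047463e-03, -6.46535918e-04,
         1.22881663e+01],
       [-2.83623302e-04,  9.14123101e-02,  9.95813089e-01,
         1.22368654e+03],
       [ 0.00000000e+00,  0.00000000e+00,  0.00000000e+00,
         1.00000000e+00]])}
rack_foot [(0.85, [334, 187], 5226)]
tree [(0.94, [346, 184], 3826)]
tree_head [(0.76, [341, 180], 3779)]
peg_tip [(0.79, [344, 184], 3785), (0.39, [191, 180], 981)]
crank [(0.91, [447, 265], 762)]
old_crank [(0.89, [218, 271], 633)]
crank_eye [(0.82, [449, 268], 832)]
peg_collar [(0.8, [343, 184], 3677)]
```

Run:
```python
import cv2
t=cv2.imread("pics/top0.png")
cv2.imwrite("pics/top0c.png",cv2.resize(t[100:340,170:490],(800,600),interpolation=cv2.INTER_CUBIC))
```

```text
(no output)
```

View pics/scene0.png

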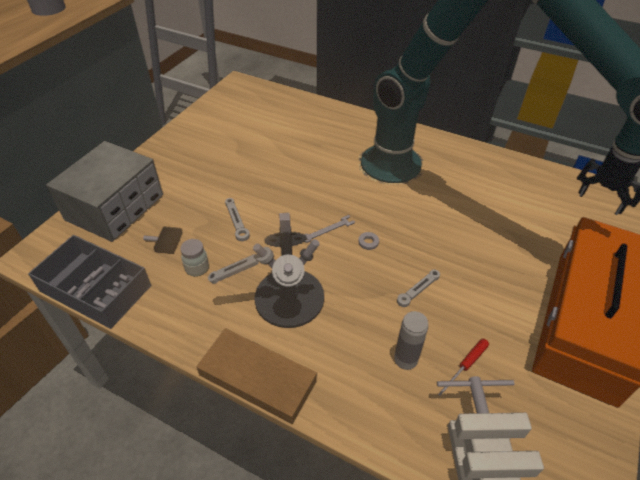

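View pics/top0c.png

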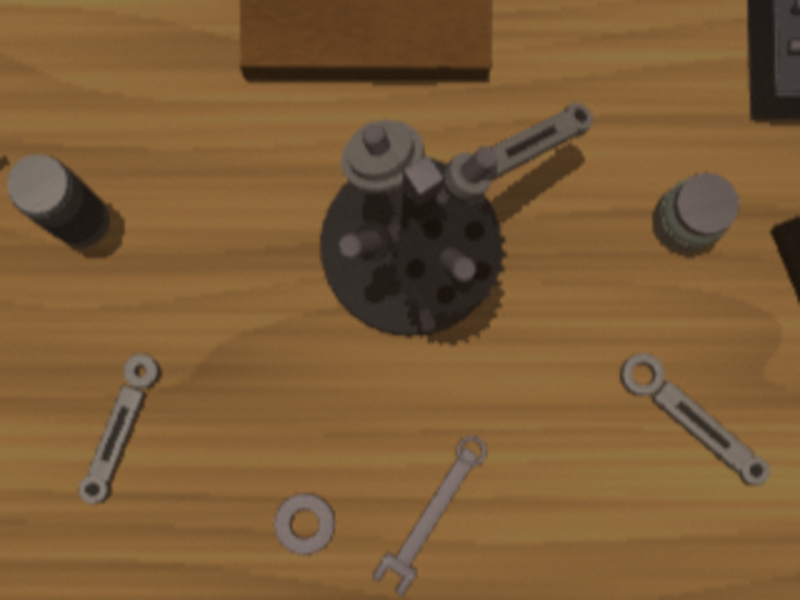

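The bare peg points left in the crop (tip about 350,245), the head top is at about (423,177) and the pointer block at about (425,318). The crank is on the right, with its eye at (642,375) and far end at (755,470). Next I'll compute positions.

```bash
cat > h.py <<'E'
from rig import ctrl
import numpy as np, cv2
from scipy.spatial.transform import Rotation as Rn
def ray(c,px,z):
    k=ctrl.calibration(c);K=k["camera_matrix"];T=k["T"]
    d=np.linalg.inv(K)@[px[0],px[1],1]; d=T[:3,:3]@[d[0],-d[1],-d[2]]
    return T[:3,3]+d*(z-T[2,3])/d[2]
def proj(c,P):
    k=ctrl.calibration(c);K=k["camera_matrix"];T=k["T"]
    p=T[:3,:3].T@(np.asarray(P)-T[:3,3]); q=K@[p[0],-p[1],-p[2]]
    return q[:2]/q[2]
def R(): 
    return Rn.from_euler('xyz',ctrl.get_obs()["eef_rot"],degrees=True).as_matrix()
def go(P,Rt=None):
    "remaining shift in tool axes (cm) and rotvec (deg)"
    o=ctrl.get_obs();M=R();s=M.T@(np.asarray(P)-o["eef_pos"])/10
    print("shift",s.round(2)); 
    if Rt is not None: print("turn",np.degrees(Rn.from_matrix(M.T@Rt).as_rotvec()).round(1))
E
python3 - <<'E'
from h import *
np.set_printoptions(precision=1,suppress=True)
f=lambda x,y:(170+x/2.5-.3,100+y/2.5-.3)
for n,p,z in [("head",(423,171),318),("peg",(350,245),222),("ringpeg",(463,268),222),("hubpeg",(376,138),222),("crankpeg",(484,160),222),("pointer",(425,318),24),("foot",(411,246),14),("eye",(642,375),16),("far",(755,470),16)]:
    print(n,ray("top",f(*p),z))
print(R())
E
```

```text
head [672.2 -26.8 318. ]
peg [630.7  32.  222. ]
ringpeg [611.1 -65.4 222. ]
hubpeg [725.1  10.  222. ]
crankpeg [706. -84. 222.]
pointer [591.3 -41.6  24. ]
foot [668.  -27.4  14. ]
eye [ 534.  -265.4   16. ]
far [ 437.1 -379.3   16. ]
[[ 0.  -1.   0.3]
 [ 0.   0.3  1. ]
 [-1.  -0.   0. ]]
```

```bash
cat >> h.py <<'E'
def Rdown(az):  # tool down, jaw axis z at azimuth az deg
    a=np.radians(az); z=np.array([np.cos(a),np.sin(a),0]); x=np.array([0,0,-1.]); return np.column_stack([x,np.cross(z,x),z])
E
python3 -c "
from h import *
go((668.2,-26.9,380),Rdown(-56.7))"
```

```text
shift [-14.87 -64.44 -47.12]
turn [128.9   0.   -0. ]
```

```bash
python3 -m pendant '[[[-4.95,0,0,0,0,0],[-4.95,0,0,0,0,0],[-4.95,0,0,0,0,0],[0,-3.8,-2.77,0,0,0],[0,-3.8,-2.77,0,0,0]]]' && python3 -m pendant '[[[0,-3.8,-2.77,0,0,0],[0,-3.8,-2.77,0,0,0],[0,-3.8,-2.77,0,0,0],[0,-3.8,-2.77,0,0,0],[0,-3.8,-2.77,0,0,0]]]' && python3 -m pendant '[[[0,-3.8,-2.77,0,0,0],[0,-3.8,-2.77,0,0,0],[0,-3.8,-2.77,0,0,0],[0,-3.8,-2.77,0,0,0],[0,-3.8,-2.77,0,0,0]]]' && python3 -m pendant '[[[0,-3.8,-2.77,0,0,0],[0,-3.8,-2.77,0,0,0],[0,-3.8,-2.77,0,0,0],[0,-3.8,-2.77,0,0,0],[0,-3.8,-2.77,0,0,0]]]'
python3 -c "
from h import *
go((668.2,-26.9,380),Rdown(-56.7));print(ctrl.get_obs()['qpos'])"
```

```text
time: 1.4
eef_pos: [254.0, 543.3, 381.6]
eef_rot: [-3.6, 89.8, 68.8]
wrist_force: [1.7, -1.6, -0.7]
width: 85.4
time: 1.9
eef_pos: [393.6, 351.1, 380.1]
eef_rot: [-17.2, 90.0, 55.0]
wrist_force: [0.2, -0.1, -0.2]
width: 85.6
time: 2.4
eef_pos: [532.1, 161.2, 380.2]
eef_rot: [-33.5, 89.9, 38.7]
wrist_force: [0.4, 0.1, -0.6]
width: 85.6
time: 2.9
eef_pos: [670.7, -28.5, 380.0]
eef_rot: [-37.6, 90.0, 34.6]
wrist_force: [0.1, 0.2, -0.3]
width: 85.4
shift [-0.    0.29  0.07]
turn [128.9   0.   -0. ]
[-18.15623072  24.13489669  25.96576492  79.05994696 -10.52277058
  79.15652534  80.02263353]
```

```bash
python3 -m pendant '[[[0,0.29,0.07,8.59,0,0],[0,0,0,8.59,0,0],[0,0,0,8.59,0,0],[0,0,0,8.59,0,0],[0,0,0,8.59,0,0]]]' && python3 -m pendant '[[[0,0,0,8.59,0,0],[0,0,0,8.59,0,0],[0,0,0,8.59,0,0],[0,0,0,8.59,0,0],[0,0,0,8.59,0,0]]]' && python3 -m pendant '[[[0,0,0,8.59,0,0],[0,0,0,8.59,0,0],[0,0,0,8.59,0,0],[0,0,0,8.59,0,0],[0,0,0,8.59,0,0]]]' && python3 -m pendant '[[[0,0,0,0,0,0]]]'
python3 - <<'E'
from h import *
go((668.2,-26.9,280),Rdown(-56.7));print(ctrl.get_obs()['qpos'])
im=ctrl.capture("scene"); cv2.imwrite("pics/s1.png",cv2.resize(im[150:330,180:420],(800,600),interpolation=cv2.INTER_CUBIC))
E
```

```text
time: 3.4
eef_pos: [667.2, -25.5, 379.7]
eef_rot: [80.6, 90.0, 109.5]
wrist_force: [-0.2, -0.0, 0.6]
width: 85.7
time: 3.9
eef_pos: [667.2, -25.3, 379.8]
eef_rot: [95.8, 90.0, 81.8]
wrist_force: [0.1, 0.3, 0.4]
width: 85.5
time: 4.4
eef_pos: [667.2, -25.3, 379.8]
eef_rot: [137.3, 90.0, 80.3]
wrist_force: [0.1, -0.4, -0.6]
width: 85.4
time: 4.5
eef_pos: [667.3, -25.2, 379.6]
eef_rot: [-68.5, 90.0, -125.2]
wrist_force: [-0.3, 0.5, -0.2]
width: 85.4
shift [ 9.96 -0.01  0.19]
turn [0. 0. 0.]
[-35.06984509  29.04307406  52.98270111  80.76612765 -23.04613619
  81.4864084  -38.90926819]
```

View pics/s1.png

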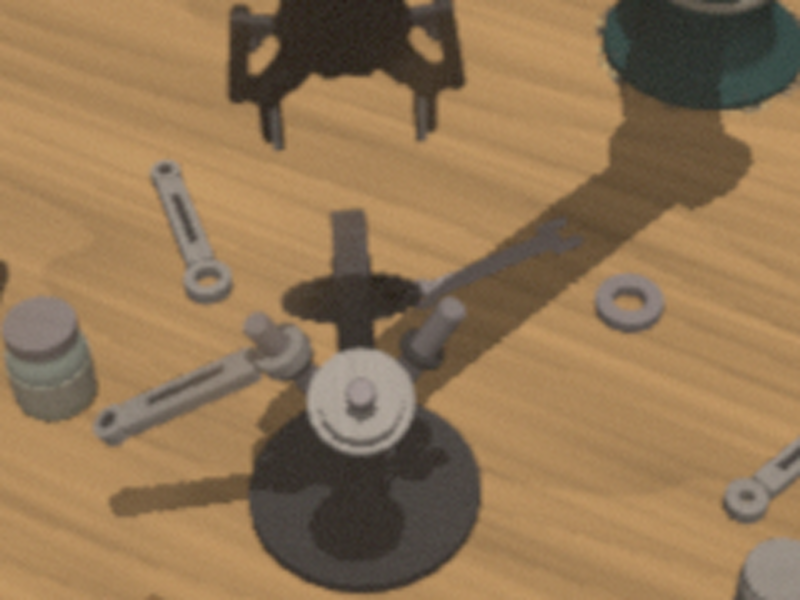

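The gripper is centred over the square head at about (350,225), with the jaws to either side. Next: go down, grip and turn.

```bash
python3 -m pendant '[[[3.3,0,0.19,0,0,0],[3.3,0,0,0,0,0],[3.3,0,0,0,0,0],[0,0,0,0,0,0]]]' && python3 -m pendant '[[[0,0,0,0,0,0],[0,0,0,0,0,0],[0,0,0,0,0,0],[0,0,0,0,0,0],[0,0,0,0,0,0]]]' 2.0 && python3 -m pendant '[[[0,0,0,0,0,0],[0,0,0,0,0,0],[0,0,0,0,0,0]]]' && python3 -c "
from h import *
go((668.2,-26.9,280),Rdown(-56.7));print(ctrl.get_obs()['qpos'],R()[:,2])"
```

```text
time: 4.95
eef_pos: [665.8, -26.0, 276.3]
eef_rot: [-127.8, 89.5, 175.7]
wrist_force: [0.2, -0.0, -0.1]
width: 85.6
time: 5.45
eef_pos: [669.8, -28.7, 282.5]
eef_rot: [35.1, 89.7, -21.5]
wrist_force: [4.7, -3.6, 1.7]
width: 23.3
time: 5.75
eef_pos: [669.8, -28.8, 282.6]
eef_rot: [35.2, 89.7, -21.5]
wrist_force: [4.3, -4.2, 2.2]
width: 23.3
shift [ 0.25 -0.03 -0.25]
turn [ 0.   0.2 -0.2]
[-34.01269053  32.78419844  50.7007428   88.23234228 -26.21316202
  71.2339501  -36.06624283] [ 0.54917369 -0.83569779  0.00417855]
```

```bash
python3 -m pendant '[[[0,0,0.2,-4,0,0],[0,0,0,-6,0,0],[0,0,0,-6,0,0],[0,0,0,-6,0,0],[0,0,0,-6,0,0]]]' && python3 -m pendant '[[[0,0,0,-6,0,0],[0,0,0,-6,0,0],[0,0,0,-6,0,0],[0,0,0,-6,0,0],[0,0,0,-6,0,0]]]' && python3 -m pendant '[[[0,0,0,-5,0,0],[0,0,0,-4.2,0,0],[0,0,0,0,0,0],[0,0,0,0,0,0],[0,0,0,0,0,0]]]'
python3 - <<'E'
from h import *
z=R()[:,2]; print(ctrl.get_obs()['qpos'],np.degrees(np.arctan2(z[1],z[0])))
im=ctrl.capture("top"); cv2.imwrite("pics/t2.png",cv2.resize(im[120:260,240:440],(800,560),interpolation=cv2.INTER_CUBIC))
E
```

```text
time: 6.25
eef_pos: [670.2, -29.0, 282.5]
eef_rot: [39.2, 89.8, 10.7]
wrist_force: [0.3, -0.1, 4.6]
width: 23.4
time: 6.75
eef_pos: [670.7, -29.1, 282.5]
eef_rot: [2.4, 89.8, 4.0]
wrist_force: [3.9, -0.4, 2.6]
width: 23.1
time: 7.25
eef_pos: [670.8, -29.2, 282.5]
eef_rot: [-16.8, 89.8, -6.4]
wrist_force: [3.8, -1.4, 5.9]
width: 23.1
[-24.39836314  28.79653316  34.94897367  87.41524667 -17.19784729
  68.9749161   23.81570538] 10.46076258570391
```

View pics/t2.png

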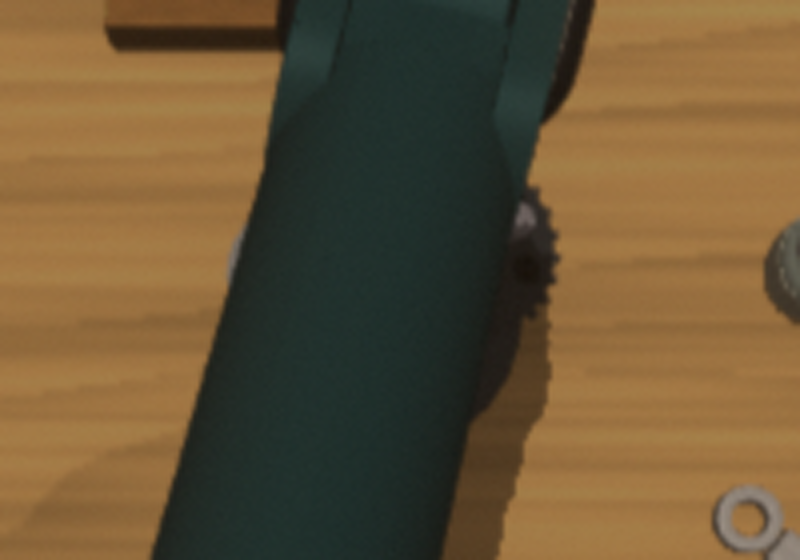

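```bash
python3 -m pendant '[[[0,0,0,0,0,0],[0,0,0,0,0,0],[0,0,0,0,0,0],[0,0,0,0,0,0]]]' 8.54 && python3 -m pendant '[[[-3.5,0,0,0,0,0],[-4,0,0,0,0,0],[-2.5,0,0,0,0,0],[0,0,0,0,0,0]]]' && python3 -c "
from h import *
go((502.9,-302,150),Rdown(-40.4));print(ctrl.get_obs()['qpos'])"
```

```text
time: 7.7
eef_pos: [669.0, -28.6, 280.4]
eef_rot: [163.3, 89.9, 173.8]
wrist_force: [-0.0, -0.6, 0.1]
width: 80.0
time: 8.1
eef_pos: [670.8, -29.5, 385.3]
eef_rot: [-9.9, 89.6, 0.6]
wrist_force: [0.4, -1.3, -0.0]
width: 85.5
shift [ 23.41 -23.7  -21.65]
turn [50.9  0.4 -0.1]
[-24.96169044  25.16204342  36.51983218  79.3726858  -14.96225788
  79.87291372  21.96977734]
```

```bash
python3 -m pendant '[[[0,-2.96,-2.71,0,0,0],[0,-2.96,-2.71,0,0,0],[0,-2.96,-2.71,0,0,0],[0,-2.96,-2.71,0,0,0],[0,-2.96,-2.71,0,0,0]]]' && python3 -m pendant '[[[0,-2.96,-2.71,0,0,0],[0,-2.96,-2.71,0,0,0],[0,-2.96,-2.71,0,0,0],[3.9,0,0,8.48,0,0],[3.9,0,0,8.48,0,0]]]' && python3 -m pendant '[[[3.9,0,0,8.48,0,0],[3.9,0,0,8.48,0,0],[3.9,0,0,8.48,0,0],[3.9,0,0,8.48,0,0],[0,0,0,0,0,0]]]'
python3 - <<'E'
from h import *
go((502.9,-302,150),Rdown(-40.4));print(ctrl.get_obs()['qpos'])
im=ctrl.capture("top");a=cv2.resize(im[110:270,270:430],(600,600),interpolation=cv2.INTER_CUBIC)
cv2.imwrite("pics/t3.png",a)
b=ctrl.capture("scene");cv2.imwrite("pics/s3.png",cv2.resize(b[160:340,180:420],(800,600),interpolation=cv2.INTER_CUBIC))
E
```

```text
time: 8.6
eef_pos: [561.8, -200.0, 379.8]
eef_rot: [144.0, 89.9, 154.5]
wrist_force: [-0.1, -0.3, 0.6]
width: 85.5
time: 9.1
eef_pos: [498.5, -303.0, 302.3]
eef_rot: [1.4, 89.9, -5.6]
wrist_force: [1.2, 0.9, 0.1]
width: 85.0
time: 9.6
eef_pos: [496.0, -298.6, 141.2]
eef_rot: [-158.7, 89.3, 160.9]
wrist_force: [-0.3, 0.5, 0.3]
width: 85.4
shift [-0.88  0.19  0.74]
turn [ 0.  -0.6  0.2]
[ -6.88713066  32.79997269  46.45362181 108.07678132 -29.40291228
  52.55013512  13.41382616]
```

View pics/t3.png

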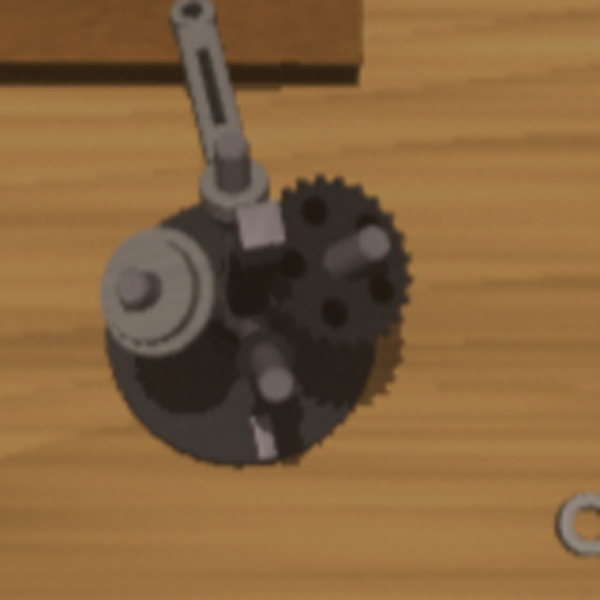

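View pics/s3.png

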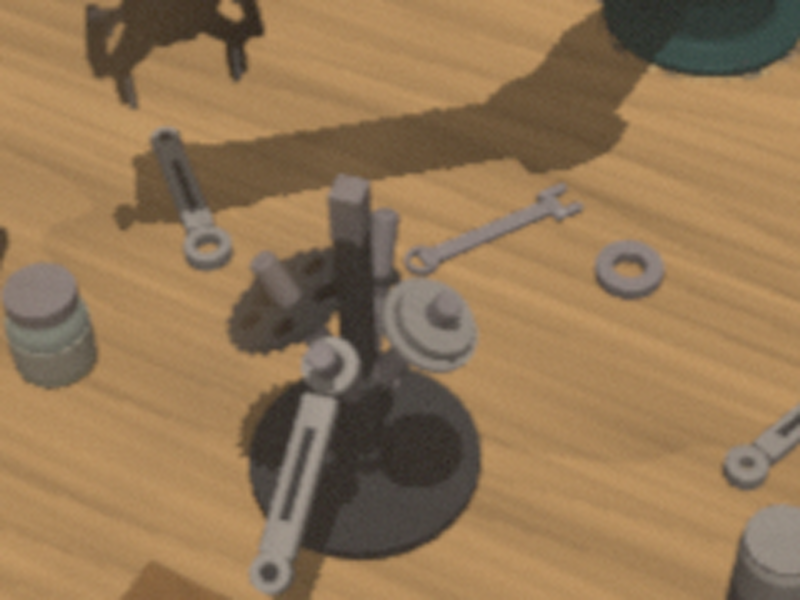

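Bare peg tip is at (275,384) in the crop and the pointer top at about (263,438); the gripper is above the crank shank. I'll work out the peg angles.

Run:
```python
from h import *
np.set_printoptions(precision=1,suppress=True)
f=lambda x,y:(270+x/3.75-.4,110+y/3.75-.4)
P={n:ray("top",f(*p),z) for n,p,z in [("bare",(275,384),222),("hub",(135,290),222),("ring",(373,243),222),("crank",(232,150),222),("ptr",(263,438),24),("head",(262,224),318)]}
c=(P["bare"]+P["hub"]+P["ring"]+P["crank"])/4; print("c",c)
for n in P: d=P[n]-c; print(n,P[n],np.hypot(*d[:2]),np.degrees(np.arctan2(d[1],d[0])))
# eye hole via circle/blob: crank mask from fresh image
im=ctrl.capture("top"); r=ctrl.regions_of("top","crank")
print([(round(float(d["confidence"]),2),d["point"],int(d["mask"].sum())) for d in r])
t0=cv2.imread("pics/top0.png")[240:300,410:480]; g=cv2.cvtColor(t0,cv2.COLOR_BGR2HSV); m=(g[...,1]<70)&(g[...,2]>90)
ys,xs=np.nonzero(m); p=np.c_[xs+410,ys+240]; 
W=np.array([ray("top",q,16)[:2] for q in p]); cc=W.mean(0); u=np.linalg.svd(W-cc)[2][0]; u*=np.sign(u[0]); s=(W-cc)@u; n=(W-cc)@[-u[1],u[0]]
print(len(p),cc,np.degrees(np.arctan2(u[1],u[0])),"ends",cc+u*s.min(),cc+u*s.max(),np.ptp(s))
e=W[s>s.max()-44]; print("eye",(e.max(0)+e.min(0))/2)
go((502.9,-302,150),Rdown(-40.4))
```

```text
c [668.4 -27.4 222. ]
bare [599.9 -39.6 222. ] 69.60569318253397 -169.89595535974894
hub [654.3  41.  222. ] 69.9172190983507 101.6429196779489
ring [682.4 -96.4 222. ] 70.33479823865508 -78.5198423167757
crank [737.  -14.8 222. ] 69.79549551691332 10.450889664424002
ptr [592.6 -41.7  24. ] 77.13265353642119 -169.3741638909158
head [669.8 -27.9 318. ] 1.4615278746130245 -19.99393392655777
[(0.96, [433.5, 252.4], 388)]
509 [ 489.7 -318.3] 49.07997090135278 ends [ 428.  -389.4] [ 548.2 -250.7] 183.5324201922644
eye [ 534.6 -266.7]
shift [-0.1  0.2  0.2]
turn [ 0.2  0.2 -0.1]
```

```bash
python3 -m pendant '[[[3,0.2,0.2,0,0,0],[3,0,0,0,0,0],[3,0,0,0,0,0],[3,0,0,0,0,0],[0,0,0,0,0,0]]]' && python3 -c "
from h import *
go((503.4,-303.1,3),Rdown(-40.6))"
```

```text
time: 10.3
eef_pos: [501.8, -300.1, 25.7]
eef_rot: [173.4, 89.8, 133.2]
wrist_force: [-0.3, 0.0, 0.9]
width: 84.9
shift [ 2.27 -0.12  0.33]
turn [ 0.4 -0.2 -0. ]
```

```bash
python3 -m pendant '[[[1.15,-0.1,0.3,0,0,0],[1.1,0,0,0,0,0],[0,0,0,0,0,0]]]' && python3 -m pendant '[[[0,0,0,0,0,0],[0,0,0,0,0,0],[0,0,0,0,0,0],[0,0,0,0,0,0],[0,0,0,0,0,0]]]' 2.0  && python3 -m pendant '[[[0,0,0,0,0,0],[0,0,0,0,0,0],[0,0,0,0,0,0]]]' && python3 -c "
from h import *
go((503.4,-303.1,3),Rdown(-40.6))"
```

```text
time: 10.6
eef_pos: [504.2, -303.7, 4.3]
eef_rot: [91.6, 90.0, 51.3]
wrist_force: [-0.6, 0.0, -0.9]
width: 85.4
time: 11.1
eef_pos: [504.5, -304.0, 4.9]
eef_rot: [22.6, 89.9, -17.7]
wrist_force: [-1.1, -1.1, 5.6]
width: 24.4
time: 11.4
eef_pos: [504.5, -304.0, 4.9]
eef_rot: [27.6, 89.9, -12.8]
wrist_force: [-0.6, 0.9, 6.2]
width: 24.4
shift [ 0.19 -0.   -0.14]
turn [ 0.3  0.1 -0. ]
```

```bash
cat >> h.py <<'E'
def tgt(s,ax=(670.5,-29.0),az=190.6,eye=(-3.1,48,0)):
    "TCP pose with eye centre s mm beyond collar along peg"
    a=np.radians(az);t=np.radians(28)
    p=np.array([np.sin(t)*np.cos(a),np.sin(t)*np.sin(a),np.cos(t)])
    y=np.array([-np.cos(t)*np.cos(a),-np.cos(t)*np.sin(a),np.sin(t)])
    Rt=np.column_stack([-p,y,np.cross(-p,y)])
    C=np.array([ax[0]+50*np.cos(a),ax[1]+50*np.sin(a),180])
    return C+p*s-Rt@np.array(eye),Rt
E
python3 -m pendant '[[[-3,0,0,0,0,0],[-5,0,0,0,0,0],[-5,0,0,0,0,0],[-5,0,0,0,0,0],[-5,0,0,0,0,0]]]' && python3 -m pendant '[[[-5,0,0,0,0,0],[-3,0,0,0,0,0],[0,0,0,0,0,0]]]' && python3 -c "
from h import *
P,Rt=tgt(130);print(P,Rt);go(P,Rt);print(ctrl.get_obs()['qpos'])"
```

```text
time: 11.9
eef_pos: [503.4, -303.2, 235.6]
eef_rot: [-169.2, 89.9, 150.4]
wrist_force: [1.0, 0.3, -1.8]
width: 24.4
time: 12.2
eef_pos: [505.4, -305.2, 318.5]
eef_rot: [21.7, 89.6, -18.6]
wrist_force: [-0.8, -0.7, -1.1]
width: 24.1
[521.13567464 -56.95277371 269.51141452] [[ 0.46146019  0.8678804   0.18395135]
 [ 0.08635993  0.1624194  -0.98293535]
 [-0.88294759  0.46947156  0.        ]]
shift [  4.85  19.92 -14.9 ]
turn [38.3 -9.2 26.6]
[-13.5595941   21.84090758  54.74177891  97.63737762 -19.03153118
  69.96080221   5.41538386]
```

```bash
python3 -m pendant '[[[0,3.32,-2.48,0,0,0],[0,3.32,-2.48,0,0,0],[0,3.32,-2.48,0,0,0],[0,3.32,-2.48,0,0,0],[0,3.32,-2.48,0,0,0]]]' && python3 -m pendant '[[[0,3.32,-2.48,0,0,0],[0,0,0,6.4,-1.53,4.43],[0,0,0,6.4,-1.53,4.43],[0,0,0,6.4,-1.53,4.43],[0,0,0,6.4,-1.53,4.43]]]' && python3 -m pendant '[[[0,0,0,6.4,-1.53,4.43],[0,0,0,6.4,-1.53,4.43],[0,0,0,0,0,0]]]' && python3 -c "
from h import *
go(*tgt(130));print(ctrl.get_obs()['qpos'])"
```

```text
time: 12.7
eef_pos: [515.8, -94.8, 312.6]
eef_rot: [-145.2, 89.9, 174.5]
wrist_force: [0.9, 0.2, -2.0]
width: 24.1
time: 13.2
eef_pos: [518.5, -55.5, 312.6]
eef_rot: [84.1, 71.4, 17.6]
wrist_force: [-0.3, -0.1, -2.0]
width: 24.2
time: 13.5
eef_pos: [516.1, -54.7, 311.6]
eef_rot: [90.9, 62.6, 11.4]
wrist_force: [-0.6, -0.9, -2.8]
width: 24.1
shift [ 3.94 -1.53  0.34]
turn [-0.2 -0.4  0.6]
[-45.71208722  -9.23003239  49.84847796 125.29482425  -1.07730202
  34.36458094 -73.33049155]
```

```bash
python3 -m pendant '[[[2,-0.8,0.17,0,0,0],[1.9,-0.7,0.17,-0.2,-0.4,0.6],[0,0,0,0,0,0]]]'
python3 - <<'E'
from h import *
go(*tgt(90)); o=ctrl.get_obs(); print(o['qpos'])
E_=o['eef_pos']+R()@np.array([-11.1,48,0]); print("eye top centre",E_)
P,Rt=tgt(0); p=-Rt[:,0]; C=P+Rt@np.array([-3.1,48,0]); tip=C+48*p
im={}
for c in("scene","top"):
    a=ctrl.capture(c); print(c,"eye",proj(c,E_),"tip",proj(c,tip))
    m=proj(c,(E_+tip)/2).astype(int); x,y=m-[40,30]; im[c]=cv2.resize(a[y:y+60,x:x+80],(800,600),interpolation=cv2.INTER_CUBIC); print(x,y)
cv2.imwrite("pics/m4.png",cv2.resize(np.hstack([im["scene"],im["top"]]),(800,300)))
E
```

```text
time: 13.8
eef_pos: [523.0, -57.8, 269.7]
eef_rot: [89.3, 62.3, 10.0]
wrist_force: [-0.0, 0.0, -1.5]
width: 24.1
shift [ 3.94 -0.14 -0.13]
turn [0.2 0.3 0.3]
[-50.2229762   -3.89140511  57.64987237 128.22298926 -10.91000249
  27.81694686 -62.63741319]
eye top centre [559.59959822 -50.70231918 301.88300928]
scene eye [299.58639467 188.06576809] tip [295.5308269  222.19629762]
257 175
top eye [350.64327747 226.13232229] tip [344.19894246 212.28451031]
307 188
```

View pics/m4.png

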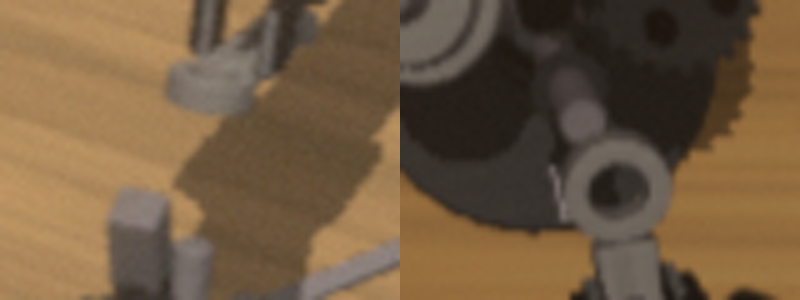

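```bash
python3 -m pendant '[[[2,-0.1,-0.1,0,0,0],[1.9,0,-0.1,0.2,0.3,0.3],[0,0,0,0,0,0],[0,0,0,0,0,0]]]' && python3 -c "
from h import *
go(*tgt(62,ax=(670.5,-28.2)))"
```

```text
time: 14.3
eef_pos: [540.8, -53.1, 240.2]
eef_rot: [90.2, 61.7, 10.7]
wrist_force: [-0.5, 0.2, -1.2]
width: 24.0
shift [ 3.28 -0.4  -0.06]
turn [-0.1 -0.1 -0.3]
```

```bash
python3 -m pendant '[[[1.6,-0.2,0,0,0,0],[1.6,-0.2,-0.06,0,0,-0.3],[0,0,0,0,0,0],[0,0,0,0,0,0]]]'
python3 - <<'E'
from h import *
go(*tgt(62,ax=(670.5,-28.2))); o=ctrl.get_obs(); print(o['qpos'])
E_=o['eef_pos']+R()@np.array([-11.1,48,0])
P,Rt=tgt(0,ax=(670.5,-28.2)); p=-Rt[:,0]; C=P+Rt@np.array([-3.1,48,0]); tip=C+48*p
im={}
for c in("scene","top"):
    a=ctrl.capture(c); print(c,"eye",proj(c,E_),"tip",proj(c,tip))
    m=proj(c,(E_+tip)/2).astype(int); x,y=m-[30,24]; im[c]=cv2.resize(a[y:y+48,x:x+60],(400,320),interpolation=cv2.INTER_CUBIC); print(x,y)
cv2.imwrite("pics/m5.png",np.hstack([im["scene"],im["top"]]))
E
```

```text
time: 14.7
eef_pos: [552.1, -50.6, 210.8]
eef_rot: [90.3, 61.8, 10.8]
wrist_force: [0.4, -0.5, -1.1]
width: 24.1
shift [ 0.14 -0.02 -0.03]
turn [-0.2 -0.1 -0.2]
[-44.14749666  11.38115722  56.9275969  128.82281983 -49.04469898
  25.75008805 -28.136804  ]
scene eye [296.82833885 213.42472245] tip [295.81007641 222.30328511]
266 193
top eye [345.50616739 215.80382028] tip [343.82699713 212.28305881]
314 190
```

View pics/m5.png

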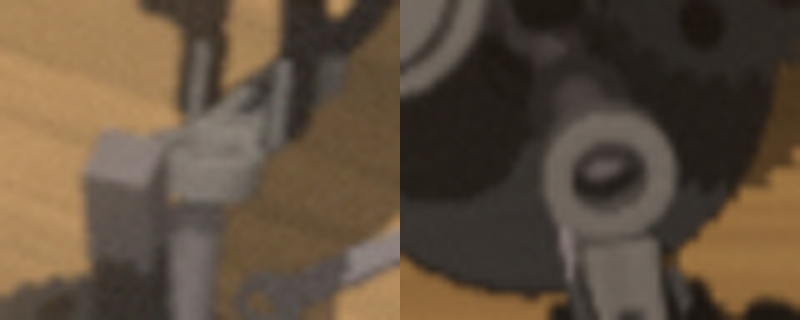

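The eye (345.6,215.8) is as predicted and the peg tip shows inside the hole. I'll lower in small steps.

```bash
python3 -m pendant '[[[0.6,0,0,0,0,0],[0.6,0,0,0,0,0],[0.6,0,0,0,0,0],[0,0,0,0,0,0]]]' && python3 -c "
from h import *
o=ctrl.get_obs();print(o['qpos'],o['qd'])
go(*tgt(8,ax=(670.5,-28.2)))"
```

```text
time: 15.2
eef_pos: [560.4, -48.1, 194.4]
eef_rot: [90.4, 61.9, 10.9]
wrist_force: [0.6, 0.7, -1.3]
width: 24.2
[-40.23442876  14.35305233  52.97829117 128.5708825  -55.64641662
  25.34657025 -22.54331565] [-4.81366973e-01 -5.70736274e-01  1.17202949e+00 -1.19937824e-03
  1.23146868e+00  4.66536534e-02 -1.10913285e+00]
shift [ 3.68 -0.02  0.08]
turn [-0.1 -0.1 -0.1]
```

```bash
python3 -m pendant '[[[0.6,0,0,0,0,0],[0.6,0,0.05,0,0,0],[0.6,0,0,0,0,0],[0,0,0,0,0,0]]]' && python3 -c "
from h import *
o=ctrl.get_obs();print(o['qpos'],o['wrist_force'])
go(*tgt(8,ax=(670.5,-28.2)))"
```

```text
time: 15.6
eef_pos: [568.7, -47.1, 178.4]
eef_rot: [90.4, 61.9, 10.9]
wrist_force: [0.3, -0.3, -3.2]
width: 24.5
[-36.73074393  17.02324043  49.37611203 128.17459881 -61.38821326
  24.91948224 -17.63729927] [ 0.3489535  -0.25802096 -3.19257801]
shift [ 1.88 -0.    0.02]
turn [-0.1 -0.1 -0.1]
```

```bash
python3 -m pendant '[[[0.6,0,0,0,0,0],[0.6,0,0,0,0,0],[0.4,0,0,0,0,0],[0,0,0,0,0,0]]]' && python3 -c "
from h import *
o=ctrl.get_obs();print(o['qpos'],o['wrist_force'])
go(*tgt(8,ax=(670.5,-28.2)))"
```

```text
time: 16.0
eef_pos: [576.1, -45.8, 164.0]
eef_rot: [90.3, 61.9, 10.8]
wrist_force: [-0.2, -0.5, -1.8]
width: 23.9
[-34.05524168  19.25472305  46.43992091 127.76904478 -66.14953272
  24.48533071 -13.61635705] [-0.15046018 -0.45114317 -1.83568533]
shift [0.26 0.01 0.01]
turn [-0.1 -0.1 -0.1]
```

```bash
python3 -m pendant '[[[0.3,0,0,0,0,0],[0,0,0,0,0,0]]]'; python3 -m pendant '[[[0.2,0,0,0,0,0],[0,0,0,0,0,0]]]'; python3 -c "
from h import *
o=ctrl.get_obs();print(o['qpos'])
go(*tgt(8,ax=(670.5,-28.2)))"
```

```text
time: 16.2
eef_pos: [577.7, -45.7, 161.5]
eef_rot: [90.3, 61.9, 10.8]
wrist_force: [-0.3, -0.3, 0.7]
width: 24.4
time: 16.4
eef_pos: [578.1, -45.8, 159.9]
eef_rot: [90.5, 61.9, 10.9]
wrist_force: [-8.2, -0.4, 8.8]
width: 24.0
[-33.16268568  19.84630316  45.51165829 127.65700268 -67.56325754
  24.3579046  -12.40323552]
shift [-0.2   0.03 -0.03]
turn [-0.2 -0.1 -0.1]
```

```bash
python3 -m pendant '[[[0,0,0,0,0,0],[0,0,0,0,0,0],[0,0,0,0,0,0],[0,0,0,0,0,0],[0,0,0,0,0,0]]]' 4.8; python3 -m pendant '[[[-1,0,0,0,0,0],[-2,0,0,0,0,0],[-3,0,0,0,0,0],[-3,0,0,0,0,0],[-3,0,0,0,0,0]]]';python3 -m pendant '[[[-4,0,0,0,0,0],[-4,0,0,0,0,0],[-4,0,0,0,0,0],[0,0,0,0,0,0],[0,0,0,0,0,0]]]'
python3 - <<'E'
from h import *
print(ctrl.get_obs()['qpos'])
a=ctrl.capture("scene")[165:315,200:360]; b=ctrl.capture("top")[150:300,270:430]
cv2.imwrite("pics/f6.png",np.hstack([cv2.resize(i,(400,375),interpolation=cv2.INTER_CUBIC) for i in(a,b)]))
E
```

```text
time: 16.9
eef_pos: [578.5, -45.3, 159.4]
eef_rot: [90.3, 61.9, 10.8]
wrist_force: [-0.7, 0.1, 0.1]
width: 48.3
time: 17.4
eef_pos: [529.2, -53.0, 251.7]
eef_rot: [90.6, 62.1, 11.2]
wrist_force: [-1.1, -0.0, 0.3]
width: 47.7
time: 17.9
eef_pos: [485.2, -56.3, 331.9]
eef_rot: [92.7, 62.6, 13.7]
wrist_force: [-0.5, 0.1, -0.7]
width: 47.7
[-45.81435996 -16.75225658  47.04580102 126.39159345   7.44299715
  38.76128791 -80.85902065]
```

View pics/f6.png

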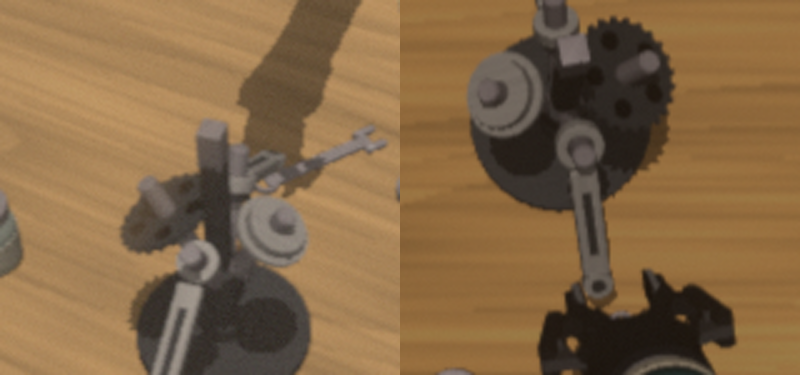

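The crank hangs on the bare peg, which sits at about (583,152) in the crop. That maps to the same full-image pixel as before the hanging, and the gripper is clear. Handing in.

```bash
python3 -c "
from rig import ctrl
print(ctrl.get_obs()['qd'].round(2)); print(ctrl.hand_in())"
```

```text
[-0.73  1.29  0.63  0.16  0.15 -0.01 -0.15]
the job is handed in; nothing more can be done
None
```

I turned the rack and hung the longer crank arm on the bare peg. I let go, backed clear and handed in at about 18 s of the 72 s.

- **Rack:** I gripped the square head and turned the tree about 67° anticlockwise. In the top picture the peg then stood at 190.1° and the pointer at 190.6°, well within the 11° limit. After hanging, the peg tip showed within about 1 pixel (about 2 mm) of where it was before.
- **Crank:** I lowered the big eye along the peg with side forces staying small. It met the collar at the expected depth, with about 12 N of contact force. The last picture shows the crank hanging from the eye towards the robot, and the gripper clear of it with no force on the wrist.
- **Disagreements:** The rack axis from the gripper and from the camera differed by about 2 mm. I allowed for this on the approach.
- **Not checked:** I judged full seating by contact force and depth, not by a separate measurement. I did not re-measure the other things on the bench; no contact forces suggested that I had touched any of them.

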